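# Latch a dispenser's sprung shutter half open

## Task

Two empty dry-goods dispensers stand on the worktop. With the gripper's fingers, push the sprung shutter slide of the one with the round hopper in until it is past its catch pin, then let go, so that it springs back against the pin and stays latched half open for airing. Only push the front of its plate: do not take hold of the plate, lift anything or shove either dispenser out of its place, keep the other dispenser's slide shut, and leave the small things around alone.

Things in the scene. Friction and masses are not known exactly. Their poses are not given: they have to be found in the camera images.
- round: The dispenser to set: loose, on rubber feet, about 3 kg; steel base, white round hopper (100 mm diameter, round grey lid, top 216 mm high). Origin on the worktop on its centre line; own +x points from the push plate to the hopper, y across, z up. Base and cheeks: x -50 to +135 mm, 106 mm wide, 59 mm high; hopper axis at x +81 mm.
- square: The dispenser to leave alone: the same base, slide and pin, but a white square hopper (94 mm wide, square grey lid). Same origin and axes as round. The two may stand either way round on the worktop.
- round_plate (a point): Centre of the front face of the steel push plate on the round dispenser's slide, 36 mm above the worktop; moves with the slide. Plate 96 mm wide, 14 mm thick, from 10 to 62 mm above the worktop; with the slide shut its face lies at x -155 mm of round. Push it along the dispenser's +x. Axes as round.
- round_pin (a point): Top of the black head of the round dispenser's sprung catch pin, 93 mm above the worktop, at x -5 mm of round, held in an aluminium yoke 18 mm thick over the slide; it works by itself and rises 11 mm while the slide's tooth passes under it.
- round_slide (a joint): Travel of the round dispenser's slide, m: 0 shut (out), 0.070 fully in, at the stop. A spring pushes it out: 3 N at 0, 7 N at 0.070, plus 1 to 2 N while its tooth lifts the pin, and damping 20 N s/m. Beyond about 0.041 the pin drops behind the tooth; released then, it returns to about 0.0395 and stays, half open. Released earlier it springs back to 0.
- square_slide (a joint): The same for the square-hopper dispenser; it is shut (0) and must stay so.
- weight_brass: Bystander, loose: brass balance weight with a knob, 37 mm diameter, 35 mm high; origin at the centre of its underside.
- tape: Bystander, loose: roll of tape lying flat, 98 mm diameter, 25 mm high; origin at the centre of its underside. Fixed cartons about 0.3 m high stand behind it on the worktop, beyond x 0.64 for y from -0.2 to 0.15: keep the gripper well clear of them when crossing.
- jam_jar: Bystander, loose: small glass jar with a red filling and a screw lid, 60 mm diameter, 85 mm high; origin at the centre of its underside.
- round_back: Steel backing, 92 x 48 x 4 mm, on the rear of the round dispenser's push plate (the side towards the hopper); moves with the slide. No finger may press on it, as one does when the plate is gripped. Origin and axes as round while the slide is shut.

How it is judged:
On the way, in this order (a step that is already met when the one before it is completed fails the run):
1. the round dispenser's slide is pushed in past its catch pin (value of joint round_slide above 0.0406 m), for 0.02 s.
2. released, it has sprung back against the pin and stays half open (value of joint round_slide between 0.035 and 0.0405 m and contact force between the fingers and round below 0.2 N), for 0.3 s.
At the end, for the whole second after the job is handed in: The slide of the round-hopper dispenser rests against its pin, half open (0.035 to 0.0415 m) and still; the other slide is shut (under 5 mm); both dispensers stand upright (within 0.05 rad) within 30 mm of where they stood (value of joint round_slide between 0.035 and 0.0415 m and velocity of joint round_slide between -0.01 and 0.01 m/s and value of joint square_slide below 0.005 m and distance of each of round, square from where it was at the start of the episode below 0.03 m and angle between each of round, square's own z axis and vertical below 0.05 rad and linear speed of round below 0.01 m/s); the robot touches nothing.
It fails at once if the slide of the square-hopper dispenser is pushed in (more than 8 mm) (value of joint square_slide above 0.008 m).
It fails at once if a dispenser is lifted (more than 12 mm) or tipped (more than 0.15 rad) (height (world z) of any of round, square above 0.012 m or angle between any of round, square's own z axis and vertical above 0.15 rad).
It fails at once if a dispenser is shoved more than 30 mm (distance of any of round, square from where it was at the start of the episode above 0.03 m).
It fails at once if a bystander (tape, jar or weight) is moved or lifted more than 30 mm (distance of any of tape, jam_jar, weight_brass from where it was at the start of the episode above 0.03 m).
It fails at once if the push plate is gripped: a finger presses on its back with more than 1 N (contact force between the fingers and round_back above 1 N).
It also fails if it takes over 37 s, if anything falls off the work surface, if the arm or the gripper's body presses on something with over 40 N, if the wrist force passes 120 N, or if a joint passes its speed limit or range.

## Robot

A 6-joint arm with a two-finger parallel gripper is mounted at the origin on a cart in front of the work surface, level with it; the furniture and walls round the work are solid. World frame = base frame: x ahead of the robot, y to its left, z up, the work surface at z = 0. Lengths are in m, angles in rad, forces in N, time in s.
With the tool pointing down it reaches from about 0.325 to 1 m from the base axis. Payload 5.1 kg.
Tool frame: the origin (TCP) lies midway between the tips of the shut fingers; the grasp point (between the pads) lies 19 mm behind it; z points along the fingers, y is the direction in which the jaws open and shut (so a half turn about z gives the same grasp; the last joint's range is limited). The gripper opens to 85 mm and grips with 20 to 120 N. Pads are 22 mm wide; open, the fingers measure 114 mm over their backs; the gripper's body (76 mm by 85 mm) begins 54 mm behind the grasp point. The pads swing forward as they close: fully open they stand 13 mm farther back than shut.
Start: joints at [-1.202, 0.124, 1.65, -0, 1.367, -0.083], TCP at [0.284, -0.585, 0.231] pointing down, gripper open.
Joint ranges: [-2.61, 2.61], [-1.02, 2.33], [0.03, 2.71], [-1.35, 4.49], [0.32, 2.68], [-2.91, 2.91]. Speed limits (rad/s): [2.57, 2.57, 3.14, 3.14, 3.14, 3.14].

## Interface

Orientations are given as a 3x3 rotation matrix whose columns are the frame's x, y, z axes.
In Python, from bench import monitor, cams, robot gives the robot as it stands.
- The arm moves only by the tool jog_arm, never from a script. Its argument "motion" is a list that holds one entry, the list of rows, each a list of 6 numbers: the shift along the world's x, y, z in cm, then the turn, a rotation vector about the world's x, y, z in rad. In form: [[[dx, dy, dz, rx, ry, rz], ...]]. A call has 1 to 20 rows; each row is the pose to reach, as a shift and turn from the pose measured when the call began; what a row does not reach only later rows make up. A row lasts 1/10 s, in which the tool goes at most 50 mm and 8.59 degrees, less where a joint would pass 70% of its speed; a pose out of reach is approached as far as the arm can. A call with a gripper value outside its range is refused whole. "fingers" is the opening, from 0 (shut) to 1 (fully open), set as the call begins (left out, the last holds). The fingers move at their own pace and stop on an object; "squeeze" is the grip in N (left out, the last holds). Time passes only in rows, so rows that repeat a pose let the fingers close. It gives the time, the measured TCP pose, the force and the opening at its end, in the units of the state.
- monitor.get_obs(): the state, without advancing time (a new reading comes with each control period).
- cams.grab_frame(name): name is "scene" or "top" or "wrist"; returns the picture (480x640x3 uint8, blue, green, red); there is no depth.
- cams.calibration(name): a dict with "camera_matrix" (3x3 intrinsics, pixels), "dist" ([k1, k2, p1, p2, k3] as OpenCV has them; the pictures are not rectified), "R" (3x3) and "t" (3): a world point X has camera coordinates R X + t; the wrist camera has in their place "mount" (4x4, takes a point from camera to tool coordinates, whose origin is the TCP and whose axes are the flange's). Camera axes: x right, y down, z forward; pixel columns grow to the right and rows downward; lengths in m; the calibration is good to about 2 mm. A picture is of the moment at which its call begins: read the wrist's pose just before it. calibration takes no time and is no camera call.
- robot.finish_job(): hands the job in, once; it reports no verdict.
The state is a dict: "t": time; "qpos": joint angles; "qd": joint speeds; "joint_efforts": joint torques, N m; "tool_pos": TCP position; "ee_rot": TCP orientation; "wrist_force": force on the tool from outside, world axes, zero at the start; "torque": the same for the moment, N m; "width": opening from 0.0 (shut) to 1.0 (fully open).
Only numpy, scipy, OpenCV 4.12 (cv2) and the standard library are available. Lean on these libraries where they do the work, as an engineer would, in place of code of your own. Each camera call takes 0.05 s, during which the arm holds its last target.

## Working session

There is one attempt and no reset: what is moved stays moved. The work goes in short steps, Python scripts to look and compute and a tool call to move; the robot and the scene stay as the last step left them, time stands still between calls to the robot, and variables do not carry over. Pictures are saved under pics/ and viewed, and the job is handed in when it is done.

Besides the shell and the picture viewer there is one more tool, called after "Emit:" as a command line: name --argument value ..., lists and objects as JSON in quotes. jog_arm: Moves the arm, as the interface text tells. Its arguments: {"type":"object","properties":{"motion":{"type":"array"},"fingers":{"type":"number"},"squeeze":{"type":"number"}},"required":["motion"]}

```bash
mkdir -p pics; python3 - <<'E'
from bench import monitor, cams, robot
import cv2
o=monitor.get_obs();print(o)
for n in("scene","top"):
    cv2.imwrite(f"pics/{n}0.png",cams.grab_frame(n));c=cams.calibration(n);print(n,c)
E
```

```text
{'t': 0.0, 'qpos': array([-1.20161075e+00,  1.24498650e-01,  1.65169273e+00,  1.55918553e-05,
        1.36749875e+00, -8.25963583e-02]), 'qd': array([ 0.0005299 ,  0.00015567,  0.00073412, -0.00184776,  0.00267165,
       -0.00012868]), 'joint_efforts': array([ 5.81863751e-04, -4.23612428e+01, -3.65448260e+01, -6.58987574e-05,
        6.80541081e-03,  1.66506067e-05]), 'tool_pos': array([ 0.2835259 , -0.58421685,  0.23004613]), 'ee_rot': array([[ 8.99672042e-01,  4.36565762e-01, -7.42641351e-04],
       [ 4.36566353e-01, -8.99669924e-01,  1.96165248e-03],
       [ 1.88258224e-04, -2.08905612e-03, -9.99997800e-01]]), 'wrist_force': array([-0.58950871,  0.17396415,  0.94289476]), 'torque': array([-0.04812036, -0.00485746, -0.00031804]), 'width': 1.00454655841669}
scene {'camera_matrix': array([[441.39354328,   0.        , 319.02524769],
       [  0.        , 441.39354328, 241.1143082 ],
       [  0.        ,   0.        ,   1.        ]]), 'dist': array([-0.0813249,  0.       ,  0.       ,  0.       ,  0.       ]), 'R': array([[-0.86848721, -0.4957045 ,  0.00264831],
       [-0.28111348,  0.48810376, -0.82627473],
       [ 0.40829545, -0.71835351, -0.56326109]]), 't': array([0.38611012, 0.28563774, 0.91755247])}
top {'camera_matrix': array([[596.35530105,   0.        , 314.89626146],
       [  0.        , 596.35530105, 227.84810591],
       [  0.        ,   0.        ,   1.        ]]), 'dist': array([0.01071405, 0.        , 0.        , 0.        , 0.        ]), 'R': array([[ 1.69926892e-02, -9.99855435e-01, -5.97985005e-04],
       [-9.94621665e-01, -1.68426199e-02, -1.02196229e-01],
       [ 1.02171383e-01,  2.33135760e-03, -9.94764079e-01]]), 't': array([-0.10884689,  0.50803234,  1.23045665])}
```

View pics/scene0.png

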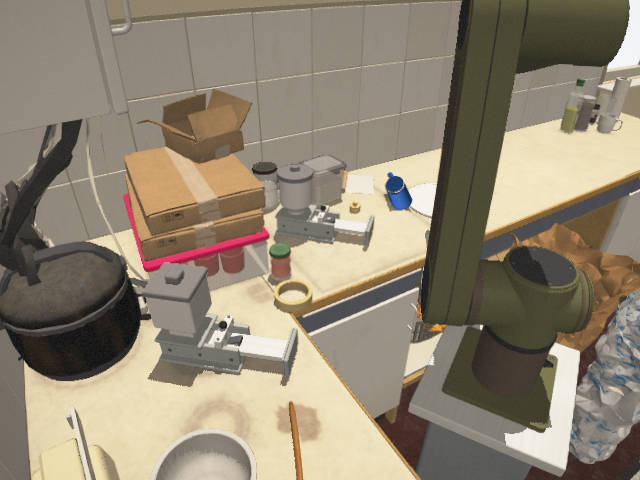

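View pics/top0.png

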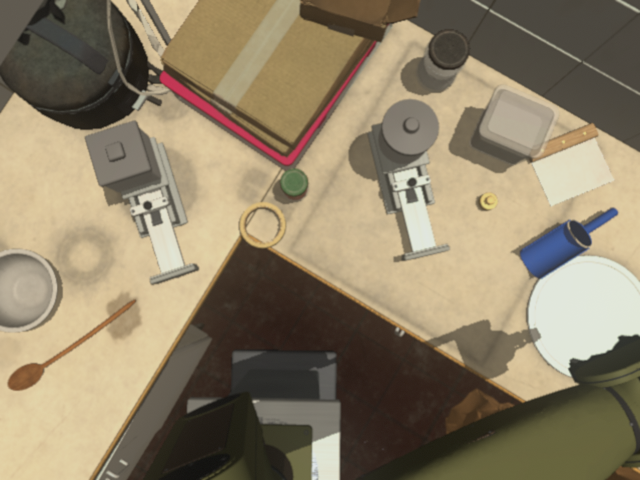

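The top view shows the round dispenser on the right: lid at about (411,127), pin (411,182), plate (421,252). The square one is on the left. I'll zoom in on the round one.

```bash
python3 - <<'E'
import cv2
a=cv2.imread("pics/top0.png")[90:270,360:510]
cv2.imwrite("pics/topz.png",cv2.resize(a[:90],None,fx=5,fy=5,interpolation=cv2.INTER_CUBIC))
cv2.imwrite("pics/topz2.png",cv2.resize(a[80:180],None,fx=5,fy=5,interpolation=cv2.INTER_CUBIC))
b=cv2.imread("pics/scene0.png")[150:260,260:390]
cv2.imwrite("pics/scz.png",cv2.resize(b,None,fx=5,fy=5,interpolation=cv2.INTER_CUBIC))
E
```

```text
(no output)
```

View pics/topz2.png

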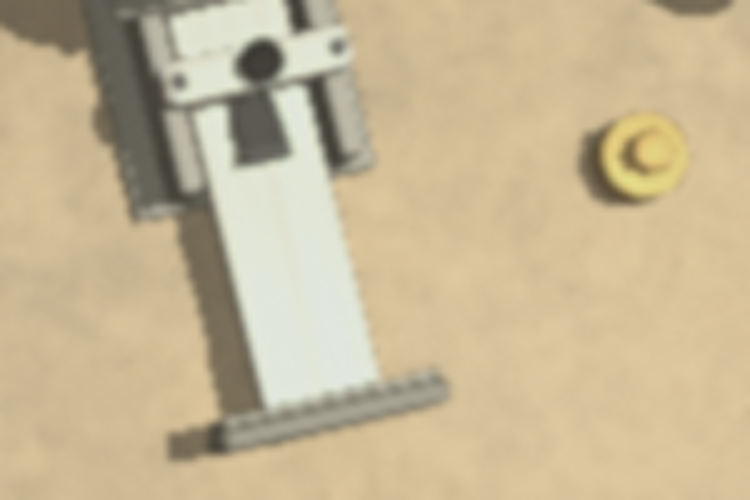

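View pics/topz.png

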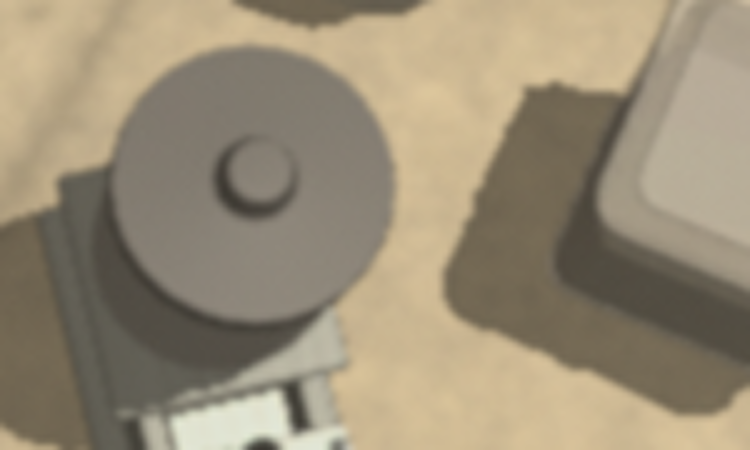

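View pics/scz.png

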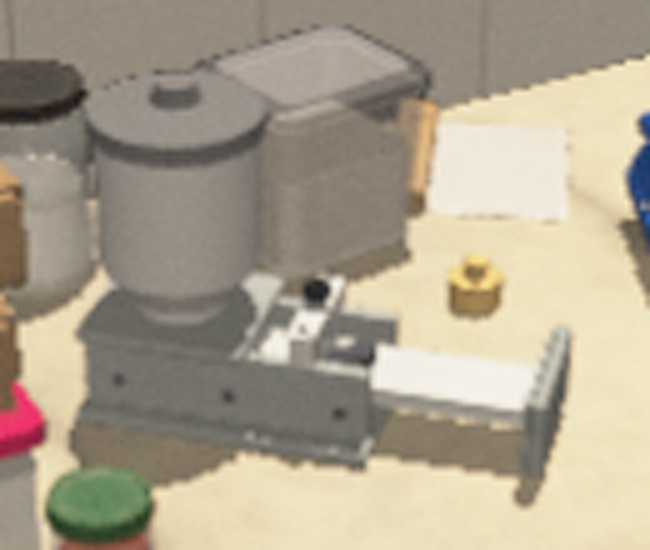

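```bash
cat > h.py <<'E'
import numpy as np, cv2
from bench import monitor, cams
def ray(n,uv,z):
    c=cams.calibration(n)
    p=cv2.undistortPoints(np.array([[uv]],float),c["camera_matrix"],c["dist"])[0,0]
    R,t=np.array(c["R"]),np.array(c["t"]); C=-R.T@t; d=R.T@np.array([p[0],p[1],1]); return C+d*(z-C[2])/d[2]
def proj(n,P):
    c=cams.calibration(n)
    return cv2.projectPoints(np.array(P,float).reshape(-1,3),cv2.Rodrigues(np.array(c["R"]))[0],np.array(c["t"]),c["camera_matrix"],c["dist"])[0].reshape(-1,2)
def cv(u,ox,oy): return (ox+(u[0]+.5)/5-.5, oy+(u[1]+.5)/5-.5)
E
python3 - <<'E'
from h import *
from scipy.optimize import least_squares
c=cams.calibration("top");print(-np.array(c["R"]).T@c["t"])
T=[((228,452),170,(-.155,.048,.062)),((450,393),170,(-.155,-.048,.062)),((260,58),170,(-.005,0,.093)),((253,185),90,(.081,0,.216))]
S=[((317,290),(-.005,0,.093)),((177,112),(.081,0,.216)),]
uv=np.array([cv(u,360,oy) for u,oy,_ in T]); L=np.array([l for *_,l in T])
for p,l in zip(uv,L): print(p,ray("top",p,l[2]))
uvs=np.array([cv(u,260,150) for u,_ in S]); Ls=np.array([l for _,l in S])
for p,l in zip(uvs,Ls): print('s',p,ray("scene",p,l[2]))
def W(x,l):
    a=x[2];return np.c_[x[0]+np.cos(a)*l[:,0]-np.sin(a)*l[:,1],x[1]+np.sin(a)*l[:,0]+np.cos(a)*l[:,1],l[:,2]]
f=lambda x:(proj("top",W(x,L))-uv).ravel()
r=least_squares(f,[.5,-.25,0]);print(r.x,r.fun)
x=r.x;print(W(x,np.array([[-.155,0,.036],[-.155,.048,.036],[-.155,-.048,.036]])), W(x,L))
img=cv2.imread("pics/top0.png");im2=cv2.imread("pics/scene0.png")
P=np.array([[a,b,z] for a in(-.155,-.141) for b in(-.048,.048) for z in(.01,.062)]+[[a,b,z] for a in(-.05,.135) for b in(-.053,.053) for z in(0,.059)]+[[.081+.05*np.cos(k),.05*np.sin(k),.205] for k in np.arange(0,6.28,.3)]+[[-.005,0,.093]])
for n,im in(("top",img),("scene",im2)):
    q=proj(n,W(x,P)); im=cv2.resize(im,None,fx=5,fy=5,interpolation=cv2.INTER_CUBIC)
    for u in q: cv2.circle(im,(int(u[0]*5+2),int(u[1]*5+2)),3,(0,0,255),-1)
    im=im[450:1350,1800:2550] if n=="top" else im[750:1300,1300:1950]
    if n=="top": im=cv2.resize(im,None,fx=.66,fy=.66)
    cv2.imwrite(f"pics/ov_{n}.png",im)
E
```

```text
[ 0.38143211 -0.10314319  1.27586798]
[405.2 260. ] [ 0.44348027 -0.28508301  0.062     ]
[449.6 248.2] [ 0.46907278 -0.37544419  0.062     ]
[411.6 181.2] [ 0.6004177  -0.29303818  0.093     ]
[410.2 126.6] [ 0.67813762 -0.27066426  0.216     ]
s [323.  207.6] [ 0.59628381 -0.28922113  0.093     ]
s [295. 172.] [ 0.65841202 -0.23753728  0.216     ]
[ 0.60407668 -0.29095412  0.26190233] [-0.17799755  0.75724887  0.99286402  1.13507478 -0.39368275  0.56847894
 -0.37290715 -2.25299771]
[[ 0.45436231 -0.33108648  0.036     ]
 [ 0.44193422 -0.28472332  0.036     ]
 [ 0.4667904  -0.37744964  0.036     ]] [[ 0.44193422 -0.28472332  0.062     ]
 [ 0.4667904  -0.37744964  0.062     ]
 [ 0.59924719 -0.29224871  0.093     ]
 [ 0.68231452 -0.26998172  0.216     ]]
```

View pics/ov_top.png

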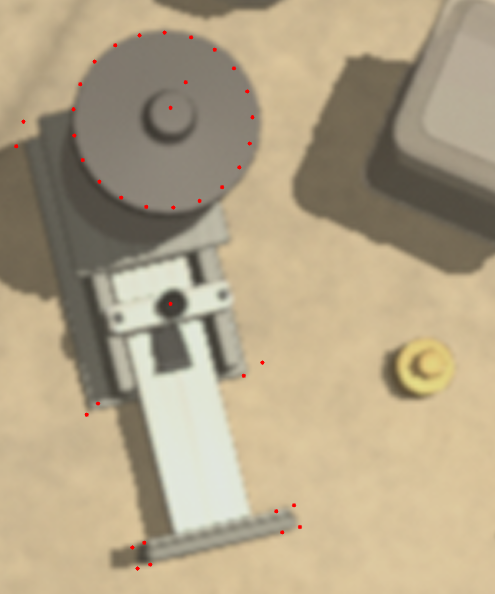

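View pics/ov_scene.png

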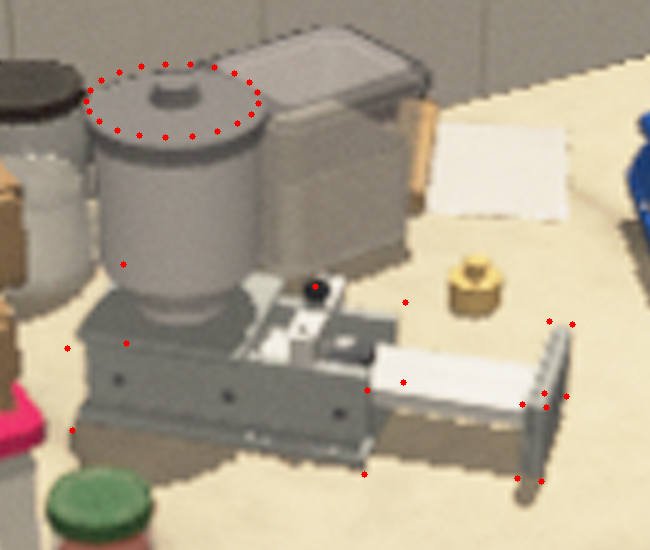

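The fit places the plate face centre at about (0.455, -0.331), with yaw 0.262 and residuals within about 2 px. The scene-camera overlay agrees to a few mm. Next I shut the fingers, align the yaw and approach to 60 mm in front of the plate, staying high.

Emit:
jog_arm --motion '[[[2, 4, 0, 0, 0, -0.03], [4, 8, 0, 0, 0, -0.06], [6, 12, 0, 0, 0, -0.1], [8, 16, -2, 0, 0, -0.13], [10, 20, -5, 0, 0, -0.16], [11.4, 23.8, -8, 0, 0, -0.19], [11.4, 23.8, -11, 0, 0, -0.19], [11.4, 23.8, -12, 0, 0, -0.19], [11.4, 23.8, -12, 0, 0, -0.19], [11.4, 23.8, -12, 0, 0, -0.19]]]' --fingers 0 --squeeze 20

```text
t: 1.1
tool_pos: [0.3979, -0.3476, 0.1114]
ee_rot: [[0.966, 0.258, 0.001], [0.258, -0.966, 0.001], [0.001, -0.0, -1.0]]
wrist_force: [-0.0, -0.2, 0.9]
width: -0.002
```

```bash
python3 - <<'E'
from h import *
o=monitor.get_obs();print(o['t'],o['tool_pos'],o['ee_rot'],o['wrist_force'],o['width'])
for n in("wrist","top"):cv2.imwrite(f"pics/{n}1.png",cams.grab_frame(n))
c=cams.calibration("wrist");print(c)
M=np.array(c["mount"]);P=np.array([[.4555,-.3308,.062],[.4426,-.2845,.062],[.4675,-.3772,.062]])
W=np.eye(4);W[:3,:3]=o['ee_rot'];W[:3,3]=o['tool_pos'];E=np.linalg.inv(W@M)
q=cv2.projectPoints(P,cv2.Rodrigues(E[:3,:3])[0],E[:3,3],c["camera_matrix"],np.array(c["dist"]))[0].reshape(-1,2);print(q)
a=cv2.imread("pics/wrist1.png")
for u in q:cv2.circle(a,(int(u[0]),int(u[1])),3,(0,0,255),1)
cv2.imwrite("pics/wrist1o.png",a)
E
```

```text
1.1 [ 0.3978789  -0.34762026  0.11144544] [[ 9.66186615e-01  2.57842717e-01  7.46857840e-04]
 [ 2.57842384e-01 -9.66186856e-01  5.14925824e-04]
 [ 8.54374101e-04 -3.04942833e-04 -9.99999589e-01]] [-0.04983731 -0.16279011  0.87728853] -0.002024740879751454
{'camera_matrix': array([[342.23254452,   0.        , 324.8350926 ],
       [  0.        , 342.23254452, 243.51979051],
       [  0.        ,   0.        ,   1.        ]]), 'dist': array([-0.06471478,  0.        ,  0.        ,  0.        ,  0.        ]), 'mount': array([[ 8.83404966e-04, -9.52115244e-01, -3.05738093e-01,
         7.84959842e-02],
       [ 9.99999603e-01,  8.05257149e-04,  3.81722169e-04,
        -1.87028197e-04],
       [-1.17245711e-04, -3.05738309e-01,  9.52115577e-01,
        -1.42380498e-01],
       [ 0.00000000e+00,  0.00000000e+00,  0.00000000e+00,
         1.00000000e+00]])}
[[322.60511612 169.20967479]
 [236.01124112 170.41941847]
 [409.03144755 170.25930999]]
```

View pics/wrist1o.png

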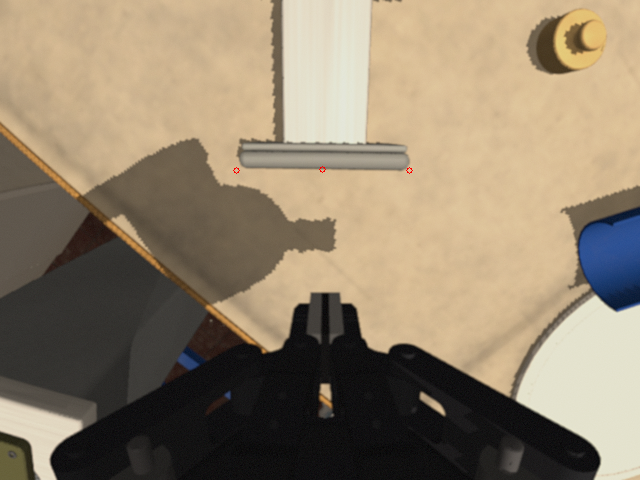

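View pics/top1.png

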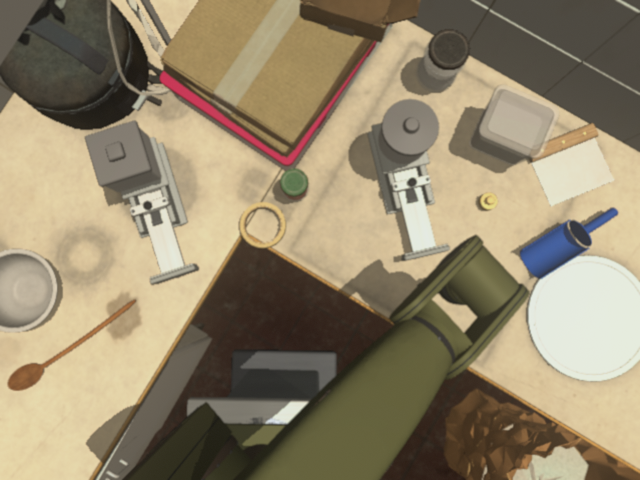

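The wrist view shows the plate front edge from (239,167) to (409,167), square to the tool and centred on it. The edge is about 61 mm ahead of the TCP. The weight and mug are clear. I'll descend, then approach.

Emit:
jog_arm --motion '[[[0, 0, -2, 0, 0, 0], [0, 0, -4, 0, 0, 0], [0, 0, -6, 0, 0, 0], [0, 0, -7.5, 0, 0, 0], [0, 0, -8, 0, 0, 0], [0, 0, -8, 0, 0, 0], [1, 0.27, -8, 0, 0, 0], [2, 0.53, -8, 0, 0, 0], [3, 0.8, -8, 0, 0, 0], [3.8, 1.0, -8, 0, 0, 0], [3.8, 1.0, -8, 0, 0, 0], [3.8, 1.0, -8, 0, 0, 0]]]'

```text
t: 2.4
tool_pos: [0.4366, -0.3379, 0.0323]
ee_rot: [[0.966, 0.258, 0.002], [0.258, -0.966, -0.001], [0.002, 0.001, -1.0]]
wrist_force: [-0.8, 0.3, 0.5]
width: -0.0
```

```bash
python3 - <<'E'
from h import *
o=monitor.get_obs();print(o['t'],o['tool_pos'],o['wrist_force'])
for n in("wrist","scene"):cv2.imwrite(f"pics/{n}2.png",cams.grab_frame(n))
E
```

```text
2.4 [ 0.43656339 -0.33791648  0.03233829] [-0.79611236  0.26548489  0.45794982]
```

View pics/wrist2.png

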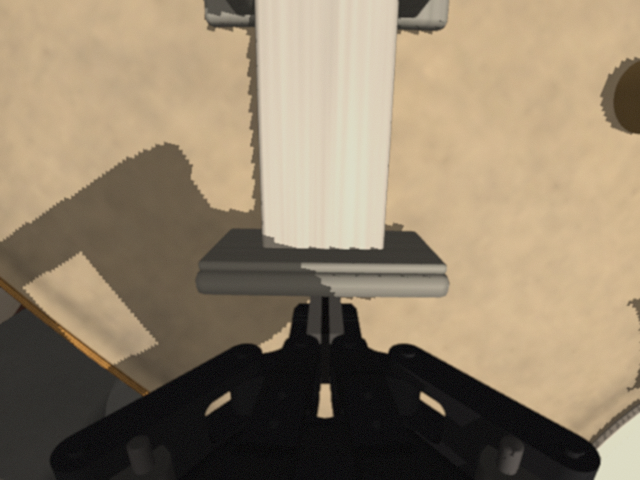

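View pics/scene2.png

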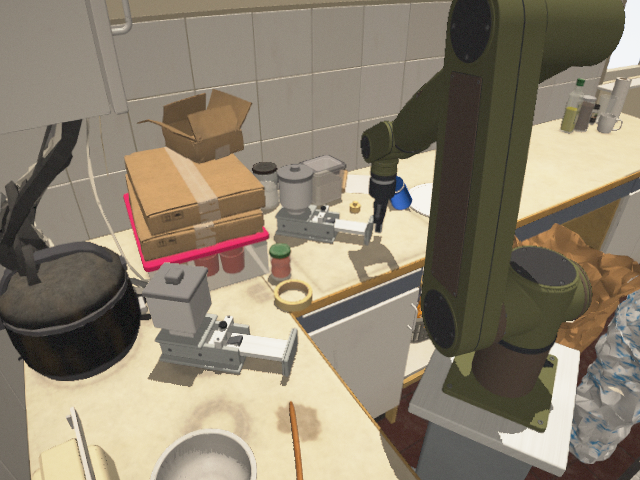

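Fingers are centred on the plate with a gap of about 10 mm. First a small push to check contact.

Emit:
jog_arm --motion '[[[0.5, 0.13, 0, 0, 0, 0], [1, 0.27, 0, 0, 0, 0], [1.45, 0.39, 0, 0, 0, 0], [1.93, 0.52, 0, 0, 0, 0], [1.93, 0.52, 0, 0, 0, 0], [1.93, 0.52, 0, 0, 0, 0]]]'

```text
t: 3.1
tool_pos: [0.4553, -0.3329, 0.0321]
ee_rot: [[0.966, 0.258, 0.001], [0.258, -0.966, -0.001], [0.001, 0.001, -1.0]]
wrist_force: [-3.1, -1.6, -0.0]
width: 0.002
```

```bash
python3 - <<'E'
from h import *
o=monitor.get_obs();print(o['t'],o['tool_pos'],o['wrist_force'])
for n in("wrist","top"):cv2.imwrite(f"pics/{n}3.png",cams.grab_frame(n))
E
```

```text
3.1 [ 0.4553293  -0.33287956  0.03209796] [-3.05726606 -1.64061427 -0.02638476]
```

View pics/wrist3.png

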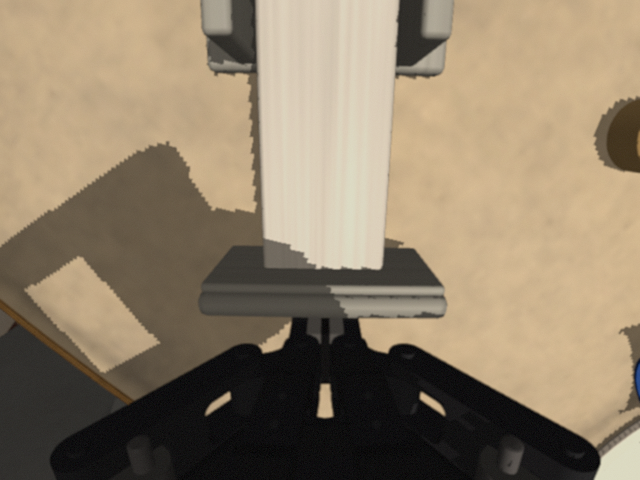

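Contact is confirmed (~3.4 N, matching the spring), with the slide in about 6–9 mm. I push 45 mm more along the axis.

Emit:
jog_arm --motion '[[[0.48, 0.13, 0, 0, 0, 0], [0.97, 0.26, 0, 0, 0, 0], [1.45, 0.39, 0, 0, 0, 0], [1.93, 0.52, 0, 0, 0, 0], [2.42, 0.65, 0, 0, 0, 0], [2.9, 0.77, 0, 0, 0, 0], [3.38, 0.9, 0, 0, 0, 0], [3.87, 1.03, 0, 0, 0, 0], [4.35, 1.16, 0, 0, 0, 0], [4.35, 1.16, 0, 0, 0, 0], [4.35, 1.16, 0, 0, 0, 0]]]'

```text
t: 4.3
tool_pos: [0.498, -0.3218, 0.0321]
ee_rot: [[0.966, 0.258, -0.0], [0.258, -0.966, -0.001], [-0.0, 0.001, -1.0]]
wrist_force: [-5.9, -3.0, 1.3]
width: 0.001
```

```bash
python3 - <<'E'
from h import *
o=monitor.get_obs();print(o['t'],o['tool_pos'],o['wrist_force'])
for n in("wrist","scene"):cv2.imwrite(f"pics/{n}4.png",cams.grab_frame(n))
a=cv2.imread("pics/scene4.png")[150:260,260:390]
cv2.imwrite("pics/scene4z.png",cv2.resize(a,None,fx=5,fy=5,interpolation=cv2.INTER_CUBIC))
E
```

```text
4.3 [ 0.49804339 -0.3218092   0.03205143] [-5.86984417 -3.00581167  1.25890712]
```

View pics/wrist4.png

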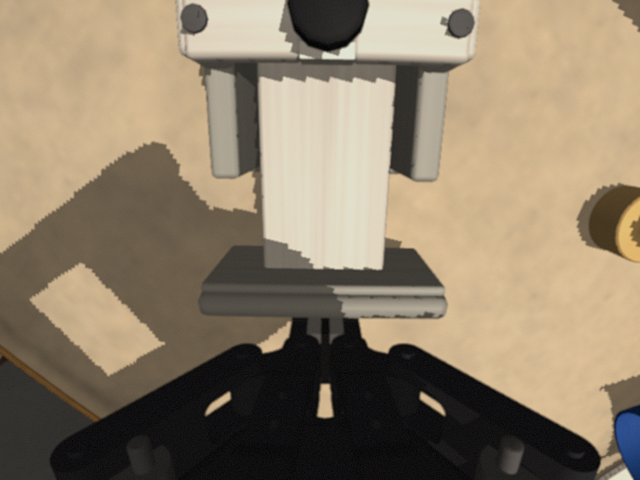

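View pics/scene4z.png

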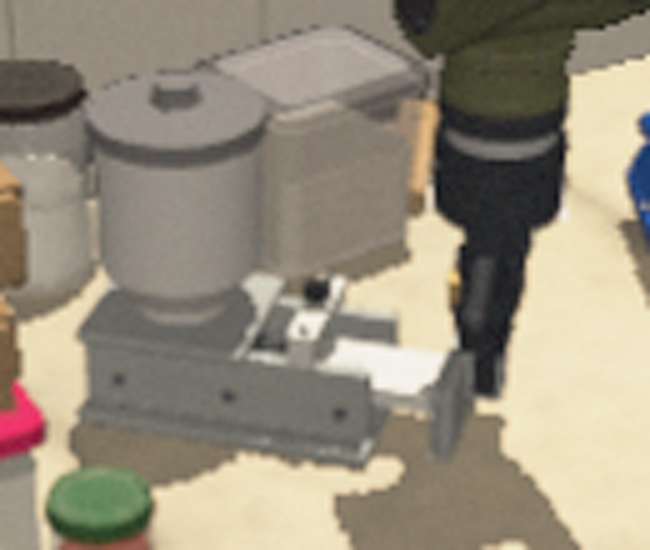

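The slide is well in. The tooth is now behind the yoke, the pin is down, the force of ~6.6 N suggests about 50 mm of travel, and the base hasn't moved. I'll retreat straight back.

Emit:
jog_arm --motion '[[[-0.3, -0.08, 0, 0, 0, 0], [-0.6, -0.16, 0, 0, 0, 0], [-1, -0.27, 0, 0, 0, 0], [-1.5, -0.4, 0, 0, 0, 0], [-2.2, -0.59, 0, 0, 0, 0], [-3, -0.8, 0, 0, 0, 0], [-4.5, -1.2, 0, 0, 0, 0], [-6, -1.6, 0, 0, 0, 0], [-8, -2.14, 0, 0, 0, 0], [-9, -2.4, 0, 0, 0, 0], [-9, -2.4, 0, 0, 0, 0], [-9, -2.4, 2, 0, 0, 0], [-9, -2.4, 5, 0, 0, 0], [-9, -2.4, 8, 0, 0, 0], [-9, -2.4, 9, 0, 0, 0], [-9, -2.4, 9, 0, 0, 0]]]'

```text
t: 6.0
tool_pos: [0.4092, -0.3468, 0.124]
ee_rot: [[0.966, 0.258, 0.003], [0.258, -0.966, -0.004], [0.002, 0.005, -1.0]]
wrist_force: [-0.2, -0.4, -0.7]
width: -0.0
```

```bash
python3 - <<'E'
from h import *
o=monitor.get_obs();print(o['t'],o['tool_pos'],o['wrist_force'])
for n in("top","scene"):cv2.imwrite(f"pics/{n}5.png",cams.grab_frame(n))
a=cv2.imread("pics/scene5.png")[150:260,260:390]
a=cv2.resize(a,None,fx=5,fy=5,interpolation=cv2.INTER_CUBIC);cv2.imwrite("pics/scene5z.png",a)
b=cv2.imread("pics/top5.png")[170:270,360:510]
cv2.imwrite("pics/top5z.png",cv2.resize(b,None,fx=5,fy=5,interpolation=cv2.INTER_CUBIC))
x=[.604077,-.290954,.261902]
for s in(0,.0395,.05):
    l=np.array([[-.155+s,.048,.062],[-.155+s,-.048,.062]]);a_=x[2]
    Q=np.c_[x[0]+np.cos(a_)*l[:,0]-np.sin(a_)*l[:,1],x[1]+np.sin(a_)*l[:,0]+np.cos(a_)*l[:,1],l[:,2]]
    print(s,"topz",(proj("top",Q)-[360,170])*5+2,"scz",(proj("scene",Q)-[260,150])*5+2)
d=cv2.absdiff(cv2.imread("pics/scene5.png"),cv2.imread("pics/scene0.png")).max(2);d=(d>40)*255
cv2.imwrite("pics/diff5.png",d.astype(np.uint8))
E
```

```text
6.0 [ 0.4092243  -0.34675164  0.12404958] [-0.17338112 -0.41603558 -0.67640193]
0 topz [[227.10959608 455.78545054]
 [454.96391899 398.6746591 ]] scz [[546.86779672 407.48441698]
 [572.45208105 324.72920768]]
0.0395 topz [[202.16650321 361.84226954]
 [429.31552975 305.06999273]] scz [[479.32608642 397.87246402]
 [508.6385615  316.12911626]]
0.05 topz [[195.56511844 336.97363608]
 [422.52825478 280.29061874]] scz [[461.50342577 395.3383314 ]
 [491.79112077 313.86256408]]
```

View pics/scene5z.png

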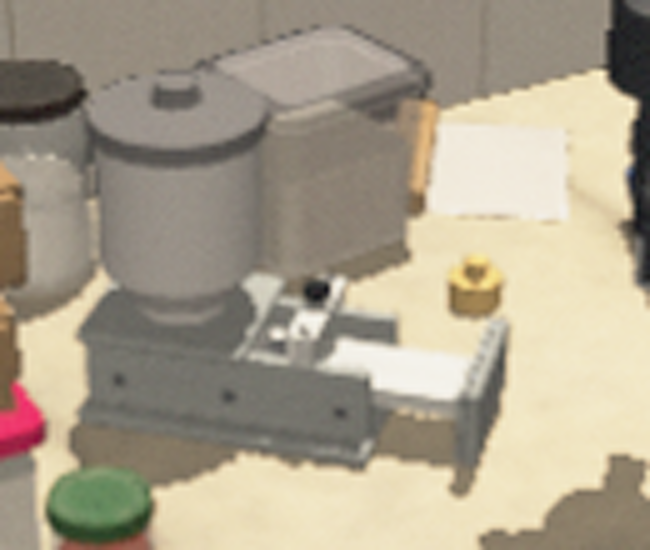

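View pics/top5z.png

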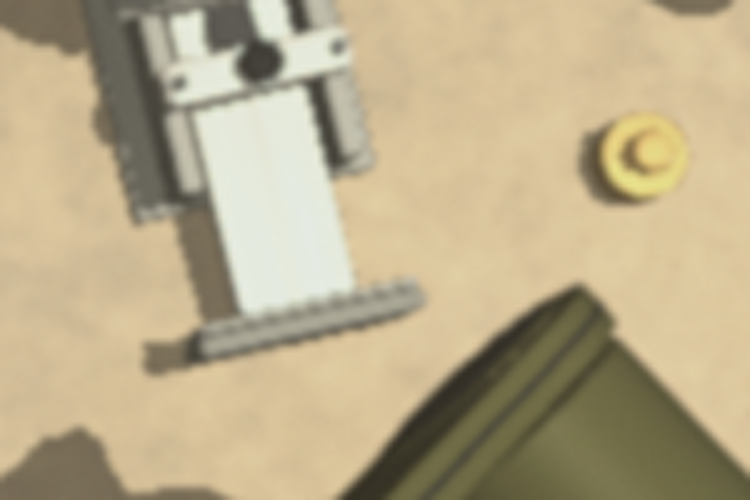

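View pics/diff5.png

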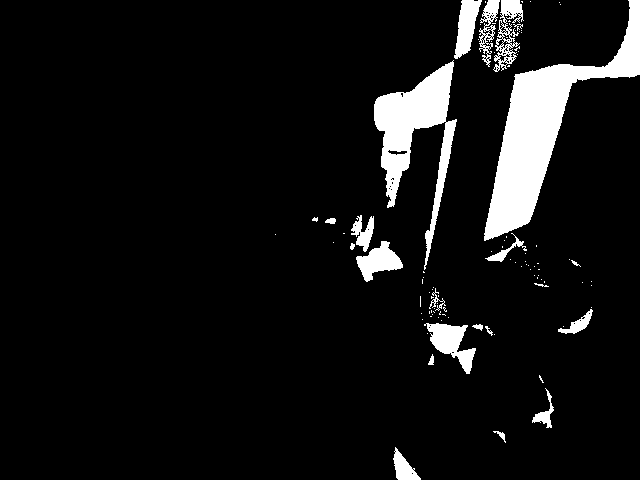

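The slide is latched. In the top crop the plate edge moved from (228,452) to about (203,358), which is the shift predicted for 39.5 mm, and the pin sits in front of the tooth. The difference image shows only the arm, its shadow and the slide changed. I'll settle briefly, then hand in.

Emit:
jog_arm --motion '[[[0, 0, 0, 0, 0, 0], [0, 0, 0, 0, 0, 0], [0, 0, 0, 0, 0, 0], [0, 0, 0, 0, 0, 0]]]'

```text
t: 6.5
tool_pos: [0.4074, -0.3451, 0.1202]
ee_rot: [[0.966, 0.258, -0.002], [0.258, -0.966, 0.001], [-0.002, -0.001, -1.0]]
wrist_force: [-0.6, -0.4, 0.8]
width: -0.001
```

```bash
python3 - <<'E'
from bench import robot
print(robot.finish_job())
E
```

```text
the job is handed in; nothing more can be done
None
```

The round dispenser's slide is latched half open, and I handed the job in at about 6.5 s. I pushed the front of its plate with the shut fingers to about 50 mm of travel, past the pin. Then I backed straight off and raised the tool clear.

- **Slide:** the last top-camera picture shows the plate edge shifted by the amount expected for about 39.5 mm. The tooth sits behind the pin yoke.
- **Everything else:** the before/after scene picture shows no movement of either dispenser's base, the square dispenser's slide, the tape, the jar or the weight.
- **Forces:** the push peaked at about 6.6 N in the readings I took. At the end the wrist force was about 1 N, as it was at the start with nothing touching.

No check failed. My overlay of the fitted pose was off by a few mm in places, and the hand-in gives no verdict.

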